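# Find the copper heat sink by weight and show it to the inspection camera

## Task

First take the loose dust cap off the lens of the up-looking inspection camera and set it, open side down, in the round cap cup. Then lift the two look-alike round heat sinks out of the tray one after the other, to feel which is the heavier (solid copper; the other is aluminium), and stand the lighter one back in the tray. Finish while holding the heavier one still in the gripper, upright and centred over the camera's lens with its underside about 70 mm above the lens; drop nothing, do not let the heat sinks touch the camera, and leave everything else where it is.

Things in the scene. Friction and masses are not known exactly. Their poses are not given: they have to be found in the camera images.
- camera: Up-looking inspection camera, fixed to the bench: aluminium foot plate 110 x 90 x 10 mm (its x, y), dark square body about 62 x 62 mm up to 64 mm above the bench with two plugs reaching 40 mm from the axis on its +x side, collar of 46 mm diameter up to 80 mm, black lens barrel of 40 mm diameter up to 112 mm, looking straight up. Origin on the bench under the lens axis; z up.
- lens (a point): Centre of the lens's front rim, 112 mm above the bench, on the camera's upright axis.
- focus (a point): Point in the air on the lens axis, 70 mm above the lens's front rim (182 mm above the bench): where the centre of the presented part's underside belongs.
- cap: Grey plastic push-on dust cap, sitting loosely on the lens at the start: closed flat top, open below, 50 mm outside diameter, 24 mm tall, bore 43 mm, 20 mm deep, 22 g. Origin at the centre of its open lower rim, z up; at the start the rim is 92 mm above the bench and the top 116 mm. It lifts straight off and is clear of the lens after 20 mm.
- cup: Cap cup: shallow black round dish fixed to the bench, 74 mm outside diameter, bore 64 mm, inner floor 4 mm and rim 10 mm above the bench. Origin at the centre of its underside on the bench. The cap set down on its floor has its origin 4 mm above the bench.
- tray: Shallow black parts tray, fixed to the bench, 140 mm (its x) by 190 mm (its y), walls 4 mm thick, inner floor 4 mm and rim 12 mm above the bench. Origin at the centre of its underside. The two round heat sinks stand in it side by side along its y, about 100 mm apart.
- sink_a: One of two look-alike nickel-plated round heat sinks with ring fins: upright cylinder of 40 mm diameter and 48 mm tall, graspable anywhere on its side. Origin at the centre of its flat underside, z up, 4 mm above the bench when standing in the tray. One of the two is copper (roughly 0.4 to 0.5 kg), the other aluminium (roughly 0.12 to 0.17 kg); which one is which cannot be seen, only felt.
- sink_b: The other of the two look-alike round heat sinks: same shape, size, finish and origin as sink_a.
- estop: Bystander, to be left alone: emergency-stop box, white 68 x 68 x 50 mm with a red mushroom button, 76 mm tall overall. Origin at the centre of its underside.
- tape: Bystander, to be left alone: roll of amber tape lying flat, 70 mm diameter, 24 mm tall. Origin at the centre of its underside.
- timer: Bystander, to be left alone: green bench timer, 60 x 60 x 18 mm. Origin at the centre of its underside.
- beaker: Bystander, to be left alone: clear beaker, 68 mm diameter, 85 mm tall. Origin at the centre of its underside.
- screwdriver: Bystander, to be left alone: screwdriver 170 mm long, lying along its own x. Origin at the centre of its underside.
- paste_jar: Bystander, to be left alone: closed jar, 50 mm diameter, 55 mm tall. Origin at the centre of its underside.
- square_sink: Bystander, to be left alone: small square finned aluminium heat sink, 40 x 40 x 22 mm, lying in the tray behind the two round ones (its centre at tray x +42 mm); not one of the two to be weighed. Origin at the centre of its underside.
Mind the look-alikes: they are no part of the job. Several things look just like the cup: the one meant starts farthest from the robot's base.

How it is judged:
By the outcome, as a careful person would: the job done as asked, in the order asked, and still so for the second after the job is handed in, while the arm keeps its last pose, push and grip.
It also fails if it takes over 69 s, if anything falls off the work surface, if the arm or the gripper's body presses on something with over 40 N, if the wrist force passes 120 N, or if a joint passes its speed limit or range.

## Robot

A 6-joint arm with a two-finger parallel gripper is mounted at the origin on the work surface. World frame = base frame: x ahead of the robot, y to its left, z up, the work surface at z = 0. Lengths are in m, angles in rad, forces in N, time in s.
With the tool pointing down it reaches from about 0.3 to 0.875 m from the base axis. Payload 6.4 kg.
Tool frame: the origin (TCP) lies midway between the tips of the shut fingers; the grasp point (between the pads) lies 19 mm behind it; z points along the fingers, y is the direction in which the jaws open and shut (so a half turn about z gives the same grasp; the last joint's range is limited). The gripper opens to 85 mm and grips with 20 to 120 N. Pads are 22 mm wide; open, the fingers measure 114 mm over their backs; the gripper's body (76 mm by 85 mm) begins 54 mm behind the grasp point. The pads swing forward as they close: fully open they stand 13 mm farther back than shut.
Start: joints at [-1.458, 0.181, 1.607, -0, 1.354, -0.206], TCP at [0.18, -0.546, 0.231] pointing down, gripper open.
Joint ranges: [-2.99, 2.99], [-0.89, 2.07], [0.3, 2.58], [-1.14, 4.28], [0, 2.63], [-3.12, 3.12]. Speed limits (rad/s): [2.57, 2.57, 3.01, 3.14, 3.14, 3.14].

## Interface

Orientations are given as a unit quaternion [w, x, y, z].
In Python, from bench import ctrl gives the robot as it stands. The module is installed in compiled form; this text tells all that it offers.
- The arm moves only by the tool arm_command, never from a script. Its argument "plan" is one flat list of numbers, 4 for each row, row after row: the shift along the tool's x, y, z in mm, then the turn about the tool's z in rad. A call has 1 to 20 rows; each row shifts and turns the commanded pose from where the row before left it, along the tool's axes as they then stand; what a row does not reach is not made up. A row lasts 1/10 s, in which the tool goes at most 50 mm and 8.59 degrees, less where a joint would pass 70% of its speed; a pose out of reach is approached as far as the arm can. A call is refused whole if a number of a shift passes 50 or a number of a turn 0.15, either way. A call with a gripper value outside its range is refused whole. "grip" is the opening, from 0 (shut) to 1 (fully open), set as the call begins (left out, the last holds). The fingers move at their own pace and stop on an object; the grip force is fixed at half the most. Time passes only in rows, so rows that do not move let the fingers close. It gives the time, the measured TCP pose, the force and the opening at its end, in the units of the state.
- ctrl.get_obs(): the state, without advancing time (a new reading comes with each control period).
- ctrl.camera(name): name is "scene" or "top" or "wrist"; returns a dict with "color" (420x560x3 uint8, red, green, blue), "camera_matrix" (3x3 intrinsics, pixels), "eye" and "attitude" of the camera in the world; the wrist camera has in their place "T_tool_cam" (4x4, takes a point from camera to tool coordinates, whose origin is the TCP and whose axes are the flange's). Camera axes: x right, y up, looking along -z (the intrinsics and any distortion apply to the point x, -y, -z); pixel columns grow to the right and rows downward; lengths in m; the calibration is good to about 2 mm. A picture is of the moment at which its call begins: read the wrist's pose just before it. There is no depth.
- ctrl.hand_in(): hands the job in, once; it reports no verdict.
The state is a dict: "time_s": time; "q": joint angles; "dq": joint speeds; "joint_efforts": joint torques, N m; "eef_pos": TCP position; "eef_rot": TCP orientation; "wrist_force": force on the tool from outside, world axes, zero at the start; "torque": the same for the moment, N m; "opening": opening from 0.0 (shut) to 1.0 (fully open).
Only numpy, scipy, OpenCV 4.12 (cv2) and the standard library are available. Lean on these libraries where they do the work, as an engineer would, in place of code of your own. Each camera call takes 0.05 s, during which the arm holds its last target. There are 200 camera calls.

## Working session

There is one attempt and no reset: what is moved stays moved. The work goes in short steps, Python scripts to look and compute and a tool call to move; the robot and the scene stay as the last step left them, time stands still between calls to the robot, and variables do not carry over. Pictures are saved under pics/ and viewed, about 8 in all and at most 12, crops included, and the job is handed in when it is done.

Besides the shell and the picture viewer there is one more tool, called after "Request:" in YAML: its name, and indented under it one key for each argument. arm_command: Moves the arm, as the interface text tells. Its arguments: {"type":"object","properties":{"plan":{"type":"array","items":{"type":"number"}},"grip":{"type":"number"}},"required":["plan"]}

```bash
mkdir -p pics
cat > h.py <<'E'
import numpy as np, cv2
from scipy.spatial.transform import Rotation as R
from bench import ctrl
def rot(q): return R.from_quat([q[1],q[2],q[3],q[0]]).as_matrix()
def snap(name,fn):
    o=ctrl.get_obs(); c=ctrl.camera(name)
    cv2.imwrite('pics/'+fn,c['color'][:,:,::-1]); return o,c
E
python3 - <<'E'
from h import *
import pickle
d={}
for n in ['scene','top','wrist']:
    o,c=snap(n,n+'0.png'); d[n]=(o,c); print(n,{k:(np.array(v).round(4).tolist()) for k,v in c.items() if k!='color'})
print(o)
pickle.dump(d,open('d0.pkl','wb'))
E
```

```text
scene {'camera_matrix': [[413.9092, 0.0, 283.2991], [0.0, 413.9092, 215.0792], [0.0, 0.0, 1.0]], 'eye': [1.04, -0.4201, 0.6231], 'attitude': [0.8005, 0.4121, 0.2, 0.3865]}
top {'camera_matrix': [[428.3644, 0.0, 276.1105], [0.0, 428.3644, 208.2585], [0.0, 0.0, 1.0]], 'eye': [0.4249, 0.0187, 1.1556], 'attitude': [0.7092, 0.0344, -0.0382, -0.7031]}
wrist {'camera_matrix': [[314.4948, 0.0, 277.3174], [0.0, 314.4948, 205.0221], [0.0, 0.0, 1.0]], 'T_tool_cam': [[-0.0004, 0.9453, 0.3263, 0.0838], [1.0, 0.0005, -0.0001, 0.0009], [-0.0002, 0.3263, -0.9453, -0.1433], [0.0, 0.0, 0.0, 1.0]]}
{'time_s': 0.1, 'q': array([-1.45830038e+00,  1.81431412e-01,  1.60791911e+00, -6.22422433e-06,
        1.35383318e+00, -2.06299161e-01]), 'dq': array([ 1.64710727e-06,  1.01879982e-04, -3.15585011e-03,  3.23345422e-04,
       -9.70060626e-04,  1.08489774e-03]), 'joint_efforts': array([ 5.78044364e-04, -4.45877123e+01, -3.52236307e+01, -3.05594831e-04,
        4.11580782e-03,  2.85843191e-05]), 'eef_pos': array([ 0.18017474, -0.54550541,  0.23048876]), 'eef_rot': array([-7.94793390e-04,  9.87322666e-01,  1.58724041e-01,  3.42624816e-05]), 'wrist_force': array([0.36366241, 0.31340956, 0.19116079]), 'torque': array([-0.00668337,  0.00819217, -0.04281363]), 'opening': 1.0007491229749754}
```

View pics/top0.png

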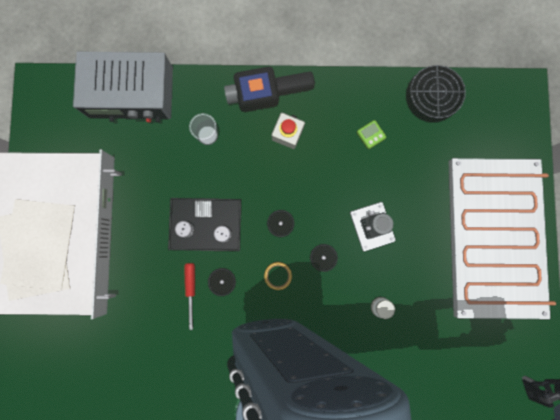

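View pics/scene0.png

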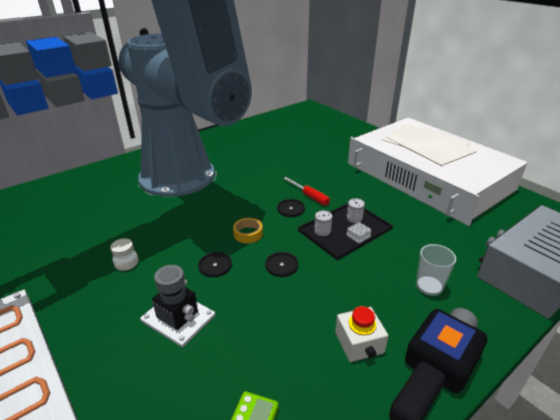

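Top view: three cup look-alikes at (281,223), (323,257) and (222,282). (281,223) seems to lie farthest from the base. The camera with its cap is at (375,225), and the tray is at (205,224) with round sinks at (184,229) and (222,234). I'll compute their positions and check them in an enlarged crop.

```bash
cat >> h.py <<'E'
def ray(c,uv,o=None):
    K=c['camera_matrix']; d=np.array([(uv[0]-K[0,2])/K[0,0],-(uv[1]-K[1,2])/K[1,1],-1.])
    if 'eye' in c: return np.array(c['eye']),rot(c['attitude'])@d
    T=np.array(c['T_tool_cam']); Rt=rot(o['eef_rot'])
    return Rt@T[:3,3]+o['eef_pos'], Rt@T[:3,:3]@d
def at(c,uv,z,o=None):
    e,d=ray(c,uv,o); return (e+d*(z-e[2])/d[2])[:2]
def proj(c,p,o=None):
    e,_=ray(c,(0,0),o)
    Rc=rot(c['attitude']) if 'eye' in c else rot(o['eef_rot'])@np.array(c['T_tool_cam'])[:3,:3]
    v=Rc.T@(np.array(p)-e); K=c['camera_matrix']
    return np.array([K[0,2]+K[0,0]*v[0]/-v[2],K[1,2]-K[1,1]*v[1]/-v[2]])
E
python3 - <<'E'
from h import *
import pickle
d=pickle.load(open('d0.pkl','rb')); o,c=d['top']
for n,uv,z in [('cupA',(281,223),.004),('cupB',(323,257),.004),('cupC',(222,282),.004),('cap',(383,223),.116),('sL',(184,228),.052),('sR',(222,234),.052),('trayTL',(171,198),.012),('trayTR',(242,200),.012),('trayBR',(240,251),.012),('trayBL',(169,249),.012),('tape',(278,276),.02),('estop',(288,129),.06),('jar',(382,308),.055)]:
    p=at(c,uv,z); print(n,p.round(3),np.linalg.norm(p).round(3))
im=c['color'][:,:,::-1][185:295,160:410]
cv2.imwrite('pics/c1.png',cv2.resize(im,None,fx=3.2,fy=3.2,interpolation=cv2.INTER_CUBIC))
E
```

```text
cupA [ 0.504 -0.001] 0.504
cupB [ 0.414 -0.113] 0.429
cupC [0.346 0.155] 0.379
cap [ 0.498 -0.247] 0.556
sL [0.485 0.25 ] 0.546
sR [0.471 0.152] 0.495
trayTL [0.568 0.296] 0.64
trayTR [0.564 0.105] 0.574
trayBR [0.428 0.108] 0.441
trayBL [0.432 0.296] 0.524
tape [0.363 0.007] 0.363
estop [ 0.747 -0.016] 0.747
jar [ 0.287 -0.256] 0.385
```

View pics/c1.png

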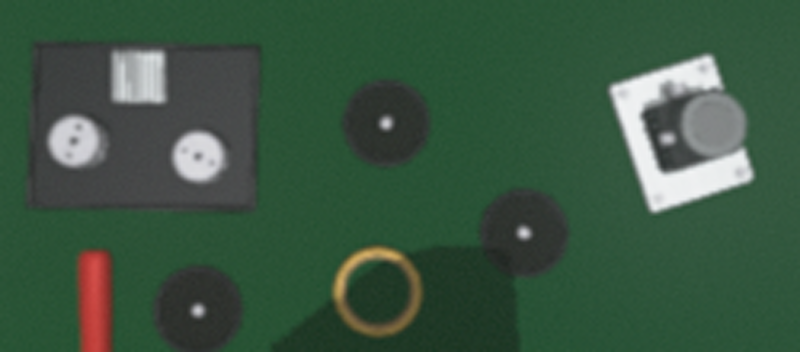

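The crop confirms it. Of the cups A (281,223), B (323,257) and C (222,282), A at (0.504,-0.001) is 0.504 m from the base, the farthest of the three. The cap top is at (383,223). Next I'll move over the cap.

Request:
arm_command:
  plan: [10, -5, 0, 0, 20, -9, 0, 0, 25, -12, 0, 0, 28, -13, 0, 0, 28, -13, 0, 0, 28, -13, 0, 0, 28, -13, 0, 0, 28, -13, 0, 0, 28, -13, 0, 0, 28, -13, 0, 0, 28, -13, 0, 0, 28, -13, 0, 0, 28, -13, 0, 0, 28, -13, 0, 0, 25, -11, 0, 0, 20, -7, 0, 0, 8, -3, 0, 0, 0, 0, 0, 0, 0, 0, 0, 0]
  grip: 1

```text
time_s: 2.05
eef_pos: [0.5152, -0.2354, 0.2311]
eef_rot: [-0.0, 0.987, 0.159, -0.0]
wrist_force: [-0.1, -0.1, -0.5]
opening: 1.0
```

```bash
cat >> h.py <<'E'
def delta(t,yaw=None,o=None):
    o=o or ctrl.get_obs(); M=rot(o['eef_rot'])
    y=np.arctan2(M[1,0],M[0,0]); print('pos',o['eef_pos'].round(4),'tooldelta mm',((M.T@(np.array(t)-o['eef_pos']))*1e3).round(1),'yaw',y.round(4),'tilt',M[:,2].round(4),'t',o['time_s'],'F',o['wrist_force'].round(2),'op',round(o['opening'],3))
E
python3 - <<'E'
from h import *
delta((.498,-.247,.2305))
import pickle
o,c=snap('wrist','w1.png'); pickle.dump((o,c),open('w1.pkl','wb'))
print(proj(c,(.498,-.247,.116),o))
E
```

```text
pos [ 0.5152 -0.2354  0.2311] tooldelta mm [-20.    5.6   0.7] yaw 0.3189 tilt [-6.e-04 -1.e-04 -1.e+00] t 2.05 F [-0.15 -0.14 -0.46] op 1.0
[282.70973055 220.50808073]
```

View pics/w1.png

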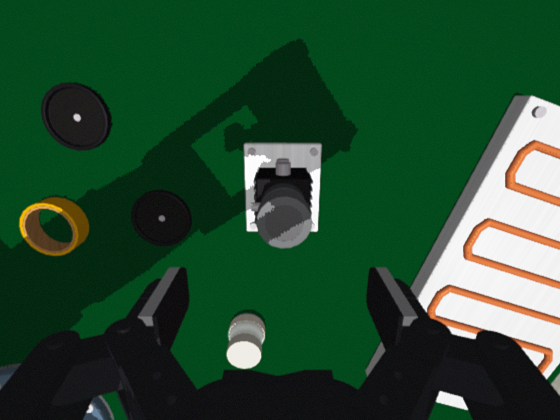

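The wrist view shows the cap top near (285,220), cup A at (76,117), cup B at (162,218). I'll overlay predicted outlines to refine them.

```bash
cat > ov.py <<'E'
from h import *
import pickle
o,c=pickle.load(open('w1.pkl','rb'))
im=cv2.resize(c['color'][:,:,::-1].copy(),None,fx=4,fy=4,interpolation=cv2.INTER_CUBIC)
def circ(x,y,z,r,col):
    p=np.array([proj(c,(x+r*np.cos(a),y+r*np.sin(a),z),o) for a in np.linspace(0,6.28,60)])
    cv2.polylines(im,[((p+.5)*4).astype(int)],True,col,1)
for uv,z in [((285,220),.116),((77,117),.004),((162,218),.004)]: print(uv,at(c,uv,z,o).round(4))
circ(.498,-.247,.116,.025,(0,0,255)); circ(.498,-.247,.092,.025,(255,0,255))
circ(.504,-.001,.010,.037,(0,0,255)); circ(.504,-.001,.010,.032,(0,255,255))
a=im[4*175:4*260,4*240:4*330]; b=im[4*75:4*160,4*30:4*120]
cv2.imwrite('pics/ov1.png',np.hstack([a,b]))
E
python3 ov.py
```

```text
(285, 220) [ 0.4991 -0.2488]
(77, 117) [ 0.5027 -0.0008]
(162, 218) [ 0.4114 -0.117 ]
```

View pics/ov1.png

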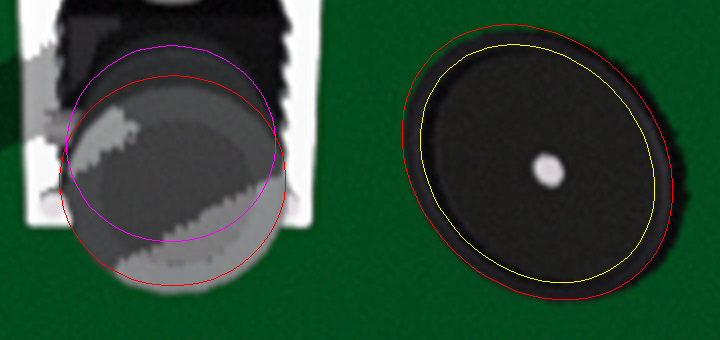

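Request:
arm_command:
  plan: [-8, 2, 0, 0, -9, 3, 4, 0, -4.6, 1.1, 12, 0, 0, 0, 20, 0, 0, 0, 25, 0, 0, 0, 25, 0, 0, 0, 22, 0, 0, 0, 15, 0, 0, 0, 7, 0, 0, 0, 3, 0, 0, 0, 0, 0, 0, 0, 0, 0]

```text
time_s: 3.3
eef_pos: [0.4977, -0.2483, 0.0993]
eef_rot: [0.001, 0.987, 0.159, 0.001]
wrist_force: [-0.5, 0.4, -0.2]
opening: 0.999
```

Run:
```python
from h import *
delta((.4966,-.248,.0975))
snap('wrist','w2.png')
```

```text
pos [ 0.4977 -0.2483  0.0993] tooldelta mm [-1.  -0.7  1.8] yaw 0.3189 tilt [ 0.0014 -0.0012 -1.    ] t 3.3 F [-0.51  0.44 -0.23] op 0.999
```

View pics/w2.png

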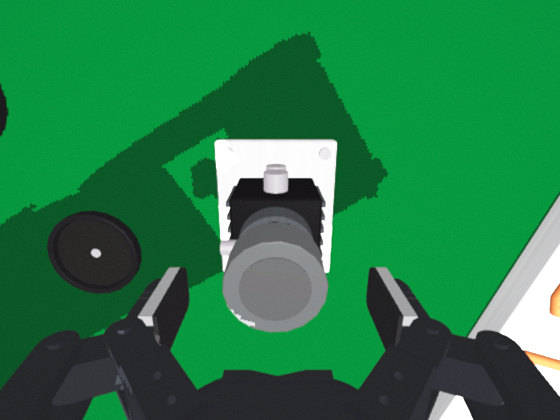

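The cap sits between the fingers, its top centre near (275,287); the finger midline is at about 278. I'll shift by about 1 mm and close.

Request:
arm_command:
  plan: [-1, -1, 2, 0, 0, 0, 0, 0, 0, 0, 0, 0]

```text
time_s: 3.65
eef_pos: [0.4959, -0.2471, 0.0964]
eef_rot: [0.0, 0.987, 0.159, 0.0]
wrist_force: [0.3, 0.6, -0.5]
opening: 0.996
```

Request:
arm_command:
  plan: [0, 0, 0, 0, 0, 0, 0, 0, 0, 0, 0, 0, 0, 0, 0, 0, 0, 0, 0, 0, 0, 0, 0, 0, 0, 0, 0, 0, 0, 0, 0, 0, 0, 0, 0, 0, 0, 0, 0, 0]
  grip: 0

```text
time_s: 4.65
eef_pos: [0.4963, -0.2475, 0.0968]
eef_rot: [0.0, 0.987, 0.159, 0.0]
wrist_force: [-0.6, -0.4, 4.8]
opening: 0.568
```

Run:
```python
from h import *
delta((.4966,-.248,.0975))
o,c=snap('wrist','w3.png')
for y in (283,287): print(at(c,(275,y),.116,o))
```

```text
pos [ 0.4963 -0.2475  0.0968] tooldelta mm [ 0.1  0.6 -0.7] yaw 0.3188 tilt [ 9.e-04 -7.e-04 -1.e+00] t 4.65 F [-0.56 -0.41  4.81] op 0.568
[ 0.49930756 -0.24627276]
[ 0.49728974 -0.24693237]
```

View pics/w3.png

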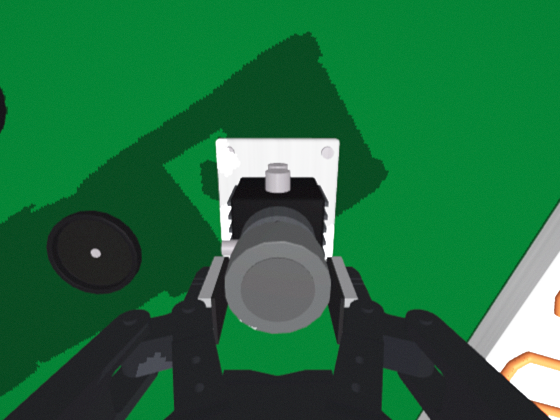

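The cap is gripped (opening 0.568). Lifting it off and carrying it to cup A.

Request:
arm_command:
  plan: [0, 0, -4, 0, 0, 0, -8, 0, 0, 0, -12, 0, 0, 0, -16, 0, 0, 0, -16, 0, 0, 0, -8, 0, 8, -22, 0, 0, 9, -25, 0, 0, 9, -25, 0, 0, 10, -27, 0, 0, 10, -27, 0, 0, 10, -27, 0, 0, 9, -25, 0, 0, 8, -22, 0, 0, 6, -17, 0, 0, 3.7, -10, 0, 0, 1, -4, 0, 0, 0, 0, 0, 0, 0, 0, 0, 0]

```text
time_s: 6.6
eef_pos: [0.503, -0.0022, 0.1603]
eef_rot: [0.0, 0.987, 0.159, -0.0]
wrist_force: [-0.6, -0.0, -0.4]
opening: 0.565
```

Run:
```python
from h import *
delta((.5034,-.002,.009))
```

```text
pos [ 0.503  -0.0022  0.1603] tooldelta mm [ 5.000e-01 -1.000e-01  1.513e+02] yaw 0.3183 tilt [-0.e+00 -3.e-04 -1.e+00] t 6.6 F [-0.59 -0.04 -0.4 ] op 0.565
```

Request:
arm_command:
  plan: [0, 0, 10, 0, 0, 0, 20, 0, 0, 0, 25, 0, 0, 0, 25, 0, 0, 0, 20, 0, 0, 0, 15, 0, 0, 0, 10, 0, 0, 0, 6, 0, 0, 0, 5, 0, 0, 0, 5, 0, 0, 0, 4, 0, 0, 0, 3, 0, 0, 0, 1.5, 0, 0, 0, 0, 0, 0, 0, 0, 0]

```text
time_s: 8.1
eef_pos: [0.5031, -0.0016, 0.011]
eef_rot: [0.0, 0.987, 0.159, 0.0]
wrist_force: [0.5, -0.4, -0.3]
opening: 0.569
```

Request:
arm_command:
  plan: [0, 0, 1, 0, 0, 0, 1, 0, 0, 0, 0, 0, 0, 0, 0, 0]

```text
time_s: 8.5
eef_pos: [0.5031, -0.0016, 0.0089]
eef_rot: [0.0, 0.987, 0.159, 0.0]
wrist_force: [-0.3, 0.2, 1.0]
opening: 0.565
```

Request:
arm_command:
  plan: [0, 0, 0, 0, 0, 0, 0, 0, 0, 0, 0, 0, 0, 0, 0, 0, 0, 0, 0, 0, 0, 0, 0, 0, 0, 0, 0, 0, 0, 0, -5, 0, 0, 0, -15, 0, 0, 0, -25, 0, 0, 0, -30, 0, 0, 0, -30, 0, 0, 0, -30, 0, 0, 0, -25, 0, 0, 0, -15, 0, 0, 0, -5, 0, 0, 0, 0, 0]
  grip: 1

```text
time_s: 10.2
eef_pos: [0.5033, -0.0016, 0.1895]
eef_rot: [0.0, 0.987, 0.159, 0.001]
wrist_force: [1.0, 0.8, -0.3]
opening: 0.997
```

Run:
```python
from h import *
import pickle
delta((.478,.2,.2))
o,c=snap('wrist','w4.png'); pickle.dump((o,c),open('w4.pkl','wb'))
for p in [(.471,.152,.052),(.485,.25,.052),(.5034,-.002,.028)]: print(proj(c,p,o))
```

```text
pos [ 0.5033 -0.0016  0.1895] tooldelta mm [  39.2 -199.4  -10.6] yaw 0.3188 tilt [ 1.5e-03 -4.0e-04 -1.0e+00] t 10.2 F [ 0.97  0.8  -0.31] op 0.997
[105.25330586 173.59427277]
[ -6.13950408 123.99891441]
[276.67052684 185.03954504]
```

View pics/w4.png

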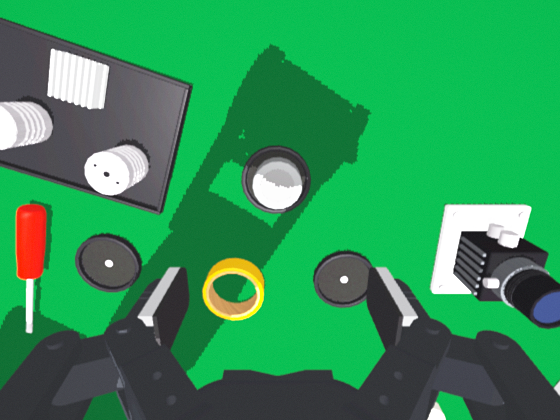

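The cap sits in cup A at (275,182) and the lens is open. sR's top is at (107,174), about as predicted. Moving over sR and aligning the jaws with the tray.

Request:
arm_command:
  plan: [1, -10, 0, 0.03, 2, -18, 0, 0.05, 2, -20, 0, 0.06, 3, -20, 0, 0.06, 3, -20, 0, 0.06, 4, -20, 0, 0.05, 4, -18, 0, 0.009, 3, -12, 0, 0, 1, -6, 0, 0, 0, 0, 0, 0, 0, 0, 0, 0]

```text
time_s: 11.35
eef_pos: [0.5052, 0.1422, 0.1884]
eef_rot: [0.0, 1.0, -0.0, -0.0]
wrist_force: [-0.9, -0.1, 0.4]
opening: 1.001
```

Run:
```python
from h import *
import pickle
delta((.4714,.151,.1895))
o,c=snap('wrist','w5.png'); pickle.dump((o,c),open('w5.pkl','wb'))
im=cv2.resize(c['color'][:,:,::-1].copy(),None,fx=3,fy=3,interpolation=cv2.INTER_CUBIC)
for x,y in [(.4714,.151),(.485,.25)]:
  for z,col in ((.052,(0,0,255)),(.004,(255,0,255))):
    p=np.array([proj(c,(x+.02*np.cos(a),y+.02*np.sin(a),z),o) for a in np.linspace(0,6.28,60)])
    cv2.polylines(im,[((p+.5)*3).astype(int)],True,col,1)
  print(proj(c,(x,y,.052),o))
p=proj(c,(.478,.2,.04),o).astype(int); 
cv2.imwrite('pics/ov5.png',im[max(0,p[1]-90)*3:(p[1]+90)*3,max(0,p[0]-130)*3:(p[0]+130)*3]); print(p)
```

```text
pos [0.5052 0.1422 0.1884] tooldelta mm [-33.8  -8.8  -1.1] yaw -0.0002 tilt [-7.e-04 -4.e-04 -1.e+00] t 11.35 F [-0.94 -0.09  0.36] op 1.001
[267.1090216  225.91309563]
[162.59602147 212.76787072]
[218 215]
```

View pics/ov5.png

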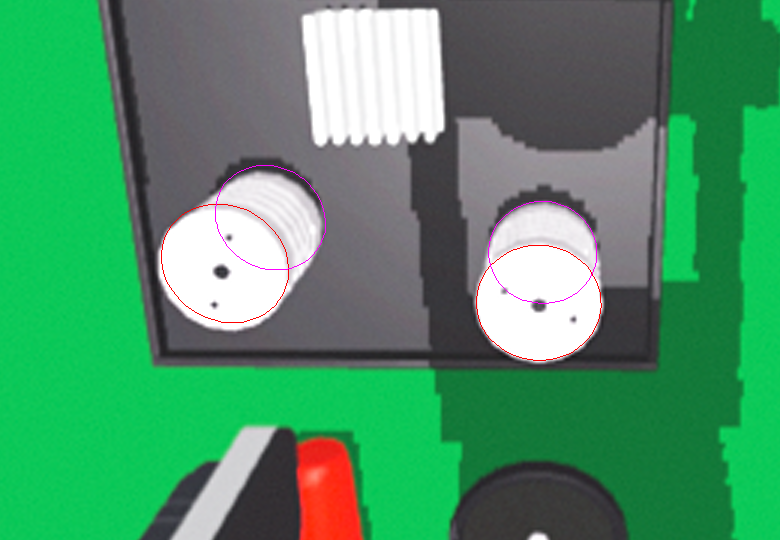

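sR matches the outline within 1 mm: (0.4706,0.151). sL's centre hole at (221,272) puts it at (0.4824,0.2511). Grasping sR.

Request:
arm_command:
  plan: [-10, -3, 0, 0, -14, -4, 5, 0, -8, -1.8, 15, 0, -2.6, 0, 22, 0, 0, 0, 25, 0, 0, 0, 25, 0, 0, 0, 22, 0, 0, 0, 20, 0, 0, 0, 15, 0, 0, 0, 12, 0, 0, 0, 8, 0, 0, 0, 5, 0, 0, 0, 2, 0, 0, 0, 0, 0, 0, 0, 0, 0]

```text
time_s: 12.9
eef_pos: [0.4713, 0.1515, 0.0133]
eef_rot: [-0.0, 1.0, -0.0, 0.0]
wrist_force: [0.4, -1.4, -0.2]
opening: 0.999
```

Request:
arm_command:
  plan: [0, 0, 0, 0, 0, 0, 0, 0, 0, 0, 0, 0, 0, 0, 0, 0, 0, 0, 0, 0, 0, 0, 0, 0, 0, 0, 0, 0, 0, 0, 0, 0, 0, 0, 0, 0, 0, 0, 0, 0, 0, 0, 0, 0]
  grip: 0

```text
time_s: 14.0
eef_pos: [0.4711, 0.1516, 0.0132]
eef_rot: [-0.0, 1.0, -0.0, 0.0]
wrist_force: [-2.0, 1.0, 5.4]
opening: 0.459
```

Request:
arm_command:
  plan: [0, 0, -2, 0, 0, 0, -4, 0, 0, 0, -8, 0, 0, 0, -8, 0, 0, 0, -6, 0, 0, 0, -2, 0, 0, 0, 0, 0, 0, 0, 0, 0, 0, 0, 0, 0, 0, 0, 0, 0, 0, 0, 0, 0]

```text
time_s: 15.1
eef_pos: [0.4707, 0.1514, 0.0426]
eef_rot: [0.0, 1.0, -0.0, -0.0]
wrist_force: [0.4, 0.4, -5.2]
opening: 0.455
```

Run:
```python
from h import *
for i in range(3):
    o=ctrl.get_obs(); print(o['wrist_force'],o['torque'],o['joint_efforts'][1:3],o['opening'],o['eef_pos'],o['time_s'])
```

```text
[ 0.38374201  0.37385354 -5.16424648] [ 0.00289937 -0.00377913 -0.01722202] [-42.49089003 -28.0845201 ] 0.45523082893777933 [0.47066887 0.1514356  0.04256079] 15.1
[ 0.38374201  0.37385354 -5.16424648] [ 0.00289937 -0.00377913 -0.01722202] [-42.49089003 -28.0845201 ] 0.45523082893777933 [0.47066887 0.1514356  0.04256079] 15.1
[ 0.38374201  0.37385354 -5.16424648] [ 0.00289937 -0.00377913 -0.01722202] [-42.49089003 -28.0845201 ] 0.45523082893777933 [0.47066887 0.1514356  0.04256079] 15.1
```

sR reads about 5.2 N, so probably copper. The task asks to feel both, so I'll set it back and weigh sL.

Request:
arm_command:
  plan: [0, 0, 5, 0, 0, 0, 8, 0, 0, 0, 7, 0, 0, 0, 4, 0, 0, 0, 3, 0, 0, 0, 2, 0, 0, 0, 1, 0, 0, 0, 0, 0, 0, 0, 0, 0]

```text
time_s: 16.0
eef_pos: [0.4709, 0.1515, 0.0132]
eef_rot: [0.0, 1.0, -0.0, 0.0]
wrist_force: [-3.0, -1.5, 4.1]
opening: 0.458
```

Request:
arm_command:
  plan: [0, 0, 0, 0, 0, 0, 0, 0, 0, 0, 0, 0, 0, 0, 0, 0, 0, 0, 0, 0, 0, 0, 0, 0, 0, 0, 0, 0, 0, 0, -5, 0, 0, 0, -15, 0, 0, 0, -20, 0, 0, 0, -25, 0, 0, 0, -20, 0, 0, 0, -10, 0, 0, 0, -5, 0, 0, 0, 0, 0]
  grip: 1

```text
time_s: 17.5
eef_pos: [0.471, 0.1515, 0.113]
eef_rot: [-0.0, 1.0, -0.0, 0.0]
wrist_force: [-0.1, -0.4, -0.9]
opening: 0.998
```

Run:
```python
from h import *
delta((.4824,.2511,.013))
o,c=snap('wrist','w6.png')
print(proj(c,(.4706,.151,.052),o),proj(c,(.4824,.2511,.052),o))
```

```text
pos [0.471  0.1515 0.113 ] tooldelta mm [ 11.3 -99.6 100. ] yaw -0.0001 tilt [ 7.e-04  0.e+00 -1.e+00] t 17.5 F [-0.14 -0.37 -0.9 ] op 0.998
[276.66686129 223.87303068] [131.47479082 208.12586191]
```

View pics/w6.png

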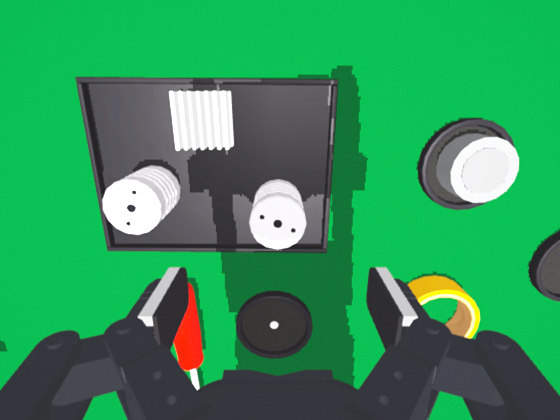

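sR stands upright again at (277,223), and sL's centre at (131,208) is exactly where predicted. Now sL.

Request:
arm_command:
  plan: [1, -10, 0, 0, 2, -18, 0, 0, 2, -20, 0, 0, 2, -20, 0, 0, 2, -17, 0, 0, 1.5, -10, 0, 0, 0.9, -4.6, 4, 0, 0, 0, 12, 0, 0, 0, 20, 0, 0, 0, 22, 0, 0, 0, 18, 0, 0, 0, 13, 0, 0, 0, 7, 0, 0, 0, 4, 0, 0, 0, 0, 0, 0, 0, 0, 0]

```text
time_s: 19.15
eef_pos: [0.4829, 0.2512, 0.0135]
eef_rot: [-0.0, 1.0, -0.0, 0.001]
wrist_force: [0.3, 0.0, 0.6]
opening: 0.999
```

Request:
arm_command:
  plan: [0, 0, 0, 0, 0, 0, 0, 0, 0, 0, 0, 0, 0, 0, 0, 0, 0, 0, 0, 0, 0, 0, 0, 0, 0, 0, 0, 0, 0, 0, 0, 0, 0, 0, 0, 0, 0, 0, 0, 0, 0, 0, 0, 0]
  grip: 0

```text
time_s: 20.25
eef_pos: [0.4828, 0.2512, 0.0134]
eef_rot: [-0.0, 1.0, -0.0, 0.001]
wrist_force: [-0.7, -0.6, 5.6]
opening: 0.454
```

Request:
arm_command:
  plan: [0, 0, -2, 0, 0, 0, -4, 0, 0, 0, -8, 0, 0, 0, -8, 0, 0, 0, -6, 0, 0, 0, -2, 0, 0, 0, 0, 0, 0, 0, 0, 0, 0, 0, 0, 0, 0, 0, 0, 0, 0, 0, 0, 0]

```text
time_s: 21.35
eef_pos: [0.4821, 0.251, 0.0425]
eef_rot: [0.0, 1.0, -0.0, -0.0]
wrist_force: [-0.5, -0.2, -1.6]
opening: 0.455
```

Request:
arm_command:
  plan: [0, 0, 0, 0, 0, 0, 0, 0]

```text
time_s: 21.55
eef_pos: [0.4822, 0.2511, 0.0427]
eef_rot: [0.0, 1.0, -0.0, -0.0]
wrist_force: [-0.7, 0.3, -0.7]
opening: 0.46
```

sL reads about 1.2 N against 5.2 N for sR, so sL is the aluminium one. Standing it back and fetching sR.

Request:
arm_command:
  plan: [0, 0, 5, 0, 0, 0, 8, 0, 0, 0, 7, 0, 0, 0, 4, 0, 0, 0, 3, 0, 0, 0, 2, 0, 0, 0, 1, 0, 0, 0, 0, 0, 0, 0, 0, 0]

```text
time_s: 22.45
eef_pos: [0.4823, 0.2511, 0.0135]
eef_rot: [0.0, 1.0, -0.0, 0.0]
wrist_force: [-3.4, -1.2, 5.5]
opening: 0.454
```

Request:
arm_command:
  plan: [0, 0, 0, 0, 0, 0, 0, 0, 0, 0, 0, 0, 0, 0, 0, 0, 0, 0, 0, 0, 0, 0, 0, 0, 0, 0, 0, 0, 0, 0, -5, 0, 0, 0, -15, 0, 0, 0, -20, 0, 0, 0, -25, 0, 0, 0, -20, 0, 0, 0, -10, 0, 0, 0, -5, 0, 0, 0, 0, 0]
  grip: 1

```text
time_s: 23.95
eef_pos: [0.4825, 0.2511, 0.1134]
eef_rot: [-0.0, 1.0, -0.0, 0.001]
wrist_force: [0.4, 0.5, -0.1]
opening: 1.005
```

Request:
arm_command:
  plan: [-1, 10, 0, 0, -2, 18, 0, 0, -2, 20, 0, 0, -2, 20, 0, 0, -2, 17, 0, 0, -1.5, 10, 0, 0, -0.9, 4.6, 4, 0, 0, 0, 0, 0]

```text
time_s: 24.75
eef_pos: [0.47, 0.151, 0.1078]
eef_rot: [0.0, 1.0, -0.001, -0.001]
wrist_force: [-0.1, 0.0, -0.0]
opening: 0.999
```

Run:
```python
from h import *
delta((.4708,.1515,.013))
o,c=snap('wrist','w7.png')
print(proj(c,(.4708,.1515,.052),o),proj(c,(.4824,.2511,.052),o))
```

```text
pos [0.47   0.151  0.1078] tooldelta mm [ 0.9 -0.5 94.7] yaw -0.0012 tilt [-0.0019 -0.     -1.    ] t 24.75 F [-0.15  0.01 -0.02] op 0.999
[275.14477553 225.08317637] [126.99116929 209.40020556]
```

View pics/w7.png

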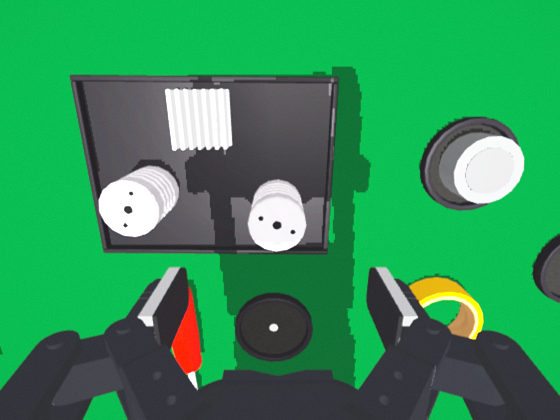

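Both sinks stand upright at (128,210) and (277,225). Grasping sR again.

Request:
arm_command:
  plan: [0, 0, 8, 0, 0, 0, 18, 0, 0, 0, 22, 0, 0, 0, 18, 0, 0, 0, 14, 0, 0, 0, 9, 0, 0, 0, 5, 0, 0, 0, 0, 0, 0, 0, 0, 0]

```text
time_s: 25.7
eef_pos: [0.4714, 0.1515, 0.0153]
eef_rot: [-0.0, 1.0, -0.0, 0.0]
wrist_force: [0.6, -0.2, 0.7]
opening: 1.0
```

Request:
arm_command:
  plan: [0, 0, 0, 0, 0, 0, 0, 0, 0, 0, 0, 0, 0, 0, 0, 0, 0, 0, 0, 0, 0, 0, 0, 0, 0, 0, 0, 0, 0, 0, 0, 0, 0, 0, 0, 0, 0, 0, 0, 0, 0, 0, 0, 0]
  grip: 0

```text
time_s: 26.8
eef_pos: [0.4713, 0.1515, 0.0154]
eef_rot: [-0.0, 1.0, -0.0, 0.0]
wrist_force: [-1.7, -0.2, 6.0]
opening: 0.457
```

Request:
arm_command:
  plan: [0, 0, -3, 0, 0, 0, -8, 0, 0, 0, -15, 0, 0, 0, -20, 0, 0, 0, -25, 0, 0, 0, -25, 0, 0, 0, -25, 0, 0, 0, -25, 0, 0, 0, -20, 0, 0, 0, -15, 0, 0, 0, -8, 0, 0, 0, -4, 0, 0, 0, 0, 0, 0, 0, 0, 0, 0, 0, 0, 0]

```text
time_s: 28.3
eef_pos: [0.4702, 0.1514, 0.2067]
eef_rot: [0.0, 1.0, -0.0, -0.001]
wrist_force: [-0.2, -0.6, -4.7]
opening: 0.456
```

Run:
```python
from h import *
delta((.4965,-.2475,.206))
```

```text
pos [0.4702 0.1514 0.2067] tooldelta mm [ 26.4 398.9   0.8] yaw -0.0003 tilt [-2.e-03 -1.e-04 -1.e+00] t 28.3 F [-0.19 -0.63 -4.74] op 0.456
```

Request:
arm_command:
  plan: [0.5, 8, 0, 0, 1, 16, 0, 0, 1.5, 23, 0, 0, 2, 27, 0, 0, 2, 28, 0, 0, 2, 28, 0, 0, 2, 28, 0, 0, 2, 28, 0, 0, 2, 28, 0, 0, 2, 28, 0, 0, 2, 28, 0, 0, 2, 28, 0, 0, 1.4, 27, 0, 0, 1, 23, 0, 0, 1, 18, 0, 0, 1, 15, 0, 0, 0.6, 10, 0, 0, 0.4, 6, 0, 0, 0, 2, 0, 0, 0, 0, 0, 0]

```text
time_s: 30.3
eef_pos: [0.4972, -0.2472, 0.2077]
eef_rot: [-0.0, 1.0, 0.0, -0.0]
wrist_force: [-0.7, 0.8, -4.4]
opening: 0.455
```

Request:
arm_command:
  plan: [0, 0, 3, 0, 0, 0, 5, 0, 0, 0, 3, 0, 0, 0, 2, 0, 0, 0, 0, 0, 0, 0, 0, 0]

```text
time_s: 30.9
eef_pos: [0.4972, -0.2475, 0.1948]
eef_rot: [-0.0, 1.0, -0.0, -0.0]
wrist_force: [0.9, -0.4, -4.0]
opening: 0.453
```

Run:
```python
from h import *
delta((.4965,-.2475,.1934))
o,c=snap('wrist','w8.png'); o2,s=snap('scene','s8.png')
def mk(c,o,pts,box,f):
    im=cv2.resize(c['color'][:,:,::-1].copy(),None,fx=f,fy=f,interpolation=cv2.INTER_CUBIC)
    for x,y,z,r,col in pts:
        p=np.array([proj(c,(x+r*np.cos(a),y+r*np.sin(a),z),o) for a in np.linspace(0,6.28,60)])
        cv2.polylines(im,[((p+.5)*f).astype(int)],True,col,1)
    x0,y0,x1,y1=[int(v*f) for v in box]; return im[y0:y1,x0:x1]
X,Y=.4965,-.2475
u=proj(s,(X,Y,.15)).astype(int); w=proj(c,(X,Y,.2),o).astype(int); print(u,w)
P=[(X,Y,.112,.02,(0,0,255)),(X,Y,.182,.02,(255,0,255)),(X,Y,.230,.02,(255,255,0)),(X,Y,.080,.023,(0,255,255))]
a=mk(s,o2,P,(u[0]-45,u[1]-70,u[0]+45,u[1]+80),4)
b=mk(c,o,P,(180,130,280+95,410),2)
h=600; a=a[:h]; b=b[:h]; H=max(a.shape[0],b.shape[0])
pad=lambda i:cv2.copyMakeBorder(i,0,H-i.shape[0],0,0,cv2.BORDER_CONSTANT)
r=np.hstack([pad(a),pad(b)]); print(r.shape); cv2.imwrite('pics/ov8.png',r)
```

```text
pos [ 0.4972 -0.2475  0.1948] tooldelta mm [-0.7 -0.   1.4] yaw -0.0001 tilt [-0.  0. -1.] t 30.9 F [ 0.91 -0.38 -4.03] op 0.453
[165 259] [275 274]
(600, 750, 3)
```

View pics/ov8.png

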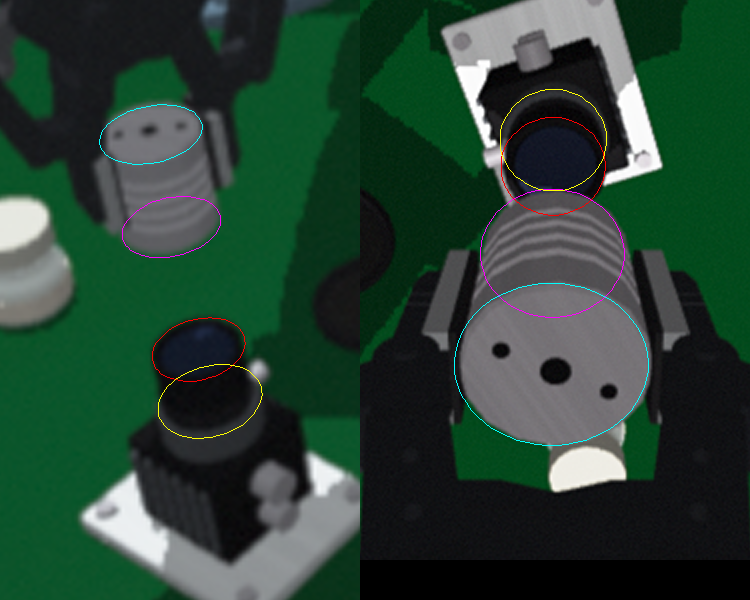

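The outlines at (0.4965,-0.2475) match both the lens and the sink to about 1 mm, and the sink is upright. Last trim: 1.4 mm down and 0.5 mm in x.

Request:
arm_command:
  plan: [-0.5, 0, 1.4, 0, 0, 0, 0, 0, 0, 0, 0, 0, 0, 0, 0, 0]

```text
time_s: 31.4
eef_pos: [0.4967, -0.2476, 0.1934]
eef_rot: [0.0, 1.0, -0.0, 0.0]
wrist_force: [-0.5, -0.2, -4.4]
opening: 0.452
```

Run:
```python
from h import *
delta((.4965,-.2475,.1934))
ctrl.hand_in()
```

```text
pos [ 0.4967 -0.2476  0.1934] tooldelta mm [-0.2 -0.1  0. ] yaw -0.0002 tilt [ 0.e+00 -1.e-04 -1.e+00] t 31.4 F [-0.48 -0.16 -4.42] op 0.452
the job is handed in; nothing more can be done
```

The job is done and handed in at 31.4 s, well inside the 69 s limit. The copper heat sink is held over the camera lens.

- **Cap:** I lifted the dust cap off the lens and set it open side down in the cup farthest from the base. It was still inside that cup in the last wrist pictures taken over the tray.
- **Weighing:** the sink nearer the camera read about 5 N, so it is the copper one. The other read about 1.2 N (1.6 and 0.7 N in two readings, so noisy) and is standing back in the tray. I set the copper one down to weigh the other, then picked it up again.
- **Final pose:** the gripper is upright and within about 0.3 mm of my estimate of the lens axis. From the grasp height, the sink's underside is about 182 mm above the bench, 70 mm over the lens. The wrist still reads 4.4 N of load.
- **Last checks:** in the last picture, taken just before a final trim of 1.4 mm down and 0.5 mm in x, the predicted outlines matched the lens and the sink to about 1 mm. I took no picture after that trim. No check failed, and no picture showed a bystander moved.

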